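Find and release the latched channel key

TASK

One of the four identical keys on the vacuum controller has been left latched down. With the closed fingertips tap the keys lightly, one after another from the left-most to the right-most as the robot sees them, to feel which one it is; then press that key all the way down and let go so that it springs up. While searching give the other keys no more than a light tap; leave all four keys up, and do not disturb the bottle, beaker and tip box around it.

Things in the scene. Friction and masses are not known exactly. Their poses are not given: they have to be found in the camera images.
- controller: White vacuum controller, a box 130 x 250 mm (its x, y), fixed to the bench, flat top 60 mm above it. Origin: centre of its underside. Its x axis points away from the robot, y to the robot's left, z up, turned by up to 20 degrees. On top, at x = -22 mm, a row of four identical orange square keys 54 mm apart; behind them, at x = +38 mm, four steel hose barbs rise 22 mm above the top.
- key_1_top (a point): Centre of the top face of the left-most key (as the robot sees it), an orange cap 26 x 26 mm, on the controller at x = -22 mm, y = +81 mm; 76 mm above the bench when the key is up, 71 mm when latched. It moves with the key.
- key_2_top (a point): Centre of the top face of the second-from-left key (as the robot sees it), an orange cap 26 x 26 mm, on the controller at x = -22 mm, y = +27 mm; 76 mm above the bench when the key is up, 71 mm when latched. It moves with the key.
- key_3_top (a point): Centre of the top face of the third-from-left key (as the robot sees it), an orange cap 26 x 26 mm, on the controller at x = -22 mm, y = -27 mm; 76 mm above the bench when the key is up, 71 mm when latched. It moves with the key.
- key_4_top (a point): Centre of the top face of the right-most key (as the robot sees it), an orange cap 26 x 26 mm, on the controller at x = -22 mm, y = -81 mm; 76 mm above the bench when the key is up, 71 mm when latched. It moves with the key.
- key_1 (a joint): Downward travel of the left-most key in m: 0 up, 0.005 latched, 0.010 bottomed. All four keys are alike: a key that is up starts to give at 2 N and takes 1 N more per mm (7 N at 5 mm, 12 N at 10 mm). Exactly one starts latched; any may be it.
- key_2 (a joint): Travel of the second key from the left, likewise. A latched key stands 5 mm low and does not give to less than about 7 N. Pushed about 3 mm further (past 0.008; push it to the bottom, 12 N) its catch lets go, and it springs up to 0 as the finger leaves.
- key_3 (a joint): Travel of the third key from the left, likewise. A key that is up gives to a light tap and springs back; pushing it beyond 0.007 counts as pressing it, not tapping it.
- key_4 (a joint): Travel of the right-most key, likewise.
- bottle: White round reagent bottle with red cap, 58 mm across, 120 mm tall, loose, standing beside the controller's left end. Bystander. Origin: centre of its underside.
- beaker: Open glass beaker, 68 mm across at the rim, 85 mm tall, loose, standing beside the controller's right end. Bystander. Origin: centre of its underside.
- tipbox: Blue pipette-tip box with yellow tips, 75 x 115 mm, about 51 mm tall, loose, standing beyond the controller. Bystander. Origin: centre of its underside.

How it is judged:
On the way, in this order (a step that is already met when the one before it is completed fails the run):
1. a fingertip taps the left-most key while one key is still latched (contact force between the fingers and key_1 above 0.3 N and value of joint any of key_1, key_2, key_3, key_4 above 0.0042 m), for 0.02 s.
2. a fingertip taps the second-from-left key while one key is still latched (contact force between the fingers and key_2 above 0.3 N and value of joint any of key_1, key_2, key_3, key_4 above 0.0042 m), for 0.02 s.
3. a fingertip taps the third-from-left key while one key is still latched (contact force between the fingers and key_3 above 0.3 N and value of joint any of key_1, key_2, key_3, key_4 above 0.0042 m), for 0.02 s.
4. a fingertip taps the right-most key while one key is still latched (contact force between the fingers and key_4 above 0.3 N and value of joint any of key_1, key_2, key_3, key_4 above 0.0042 m), for 0.02 s.
5. the latched key has been released: all four keys are up (within 1.5 mm) (value of joint each of key_1, key_2, key_3, key_4 below 0.0015 m), for 0.2 s.
At the end, for the whole second after the job is handed in: All four keys are fully up (each within 1.5 mm of its top position) (all of step 5); the robot touches nothing.
It fails at once if a key that is up is pressed more than 7 mm down while another key is down (more than 3.5 mm) ((value of joint key_1 above 0.007 m and value of joint any of key_2, key_3, key_4 above 0.0035 m) or (value of joint key_2 above 0.007 m and value of joint any of key_1, key_3, key_4 above 0.0035 m) or (value of joint key_3 above 0.007 m and value of joint any of key_1, key_2, key_4 above 0.0035 m) or (value of joint key_4 above 0.007 m and value of joint any of key_1, key_2, key_3 above 0.0035 m)).
It fails at once if the bottle is moved more than 15 mm or lifted (distance of bottle from where it was at the start of the episode above 0.015 m).
It fails at once if the beaker is moved more than 15 mm or lifted (distance of beaker from where it was at the start of the episode above 0.015 m).
It fails at once if the tipbox is moved more than 15 mm or lifted (distance of tipbox from where it was at the start of the episode above 0.015 m).
It also fails if it takes over 54 s, if anything falls off the work surface, if the arm or the gripper's body presses on something with over 40 N, if the wrist force passes 120 N, or if a joint passes its speed limit or range.

ROBOT

A 6-joint arm with a two-finger parallel gripper is mounted at the origin on the work surface. World frame = base frame: x ahead of the robot, y to its left, z up, the work surface at z = 0. Lengths are in m, angles in rad, forces in N, time in s.
With the tool pointing down it reaches from about 0.3 to 0.85 m from the base axis. Payload 4.2 kg.
Tool frame: the origin (TCP) lies midway between the tips of the shut fingers; the grasp point (between the pads) lies 19 mm behind it; z points along the fingers, y is the line along which they close (so a half turn about z gives the same grasp; the last joint's range is limited). The gripper opens to 91 mm and grips with 3 to 60 N. Pads are 32 mm wide; open, the fingers measure 118 mm over their backs; the gripper's body (76 mm by 178 mm) begins 60 mm behind the grasp point.
Start: joints at [-1.248, 0.32, 1.565, -0, 1.257, -0.02], TCP at [0.193, -0.542, 0.214] pointing down, gripper open.
Joint ranges: [-3.11, 3.11], [-0.84, 2.01], [0.21, 2.61], [-1.34, 4.49], [0.05, 2.63], [-2.56, 2.56]. Speed limits (rad/s): [2.57, 2.57, 3.14, 3.14, 3.14, 3.14].

INTERFACE

Orientations are given as a unit quaternion [w, x, y, z].
In Python, from workcell import sense, capture, job_done gives the robot as it stands. The module is installed in compiled form; this text tells all that it offers.
- The arm moves only by the tool carry_out, never from a script. Its argument "motion" is a list of rows, each an object with "grip": the closure, from 0 (fully open) to 1 (shut); "xyz": the shift along the tool's x, y, z in mm, a list of three; "angular": the turn, a rotation vector about the tool's x, y, z in degrees, a list of three. A call has 1 to 12 rows; each row shifts and turns the commanded pose from where the row before left it, along the tool's axes as they then stand; what a row does not reach is not made up. A row lasts 1/12 s, in which the tool goes at most 41.7 mm and 7.16 degrees, less where a joint would pass 70% of its speed; a pose out of reach is approached as far as the arm can. A call is refused whole if a number of a shift passes 41.7 or a number of a turn 7.16, either way. A call with a gripper value outside its range is refused whole. The fingers move at their own pace and stop on an object; "squeeze" is the grip in N (left out, the last holds). Time passes only in rows, so rows that do not move let the fingers close. It gives the time, the measured TCP pose, the force, the opening and the grip force at its end, in the units of the state.
- sense(): the state, without advancing time (a new reading comes with each control period).
- capture(name): name is "side" or "top"; returns a dict with "pixels" (400x640x3 uint8, red, green, blue), "mtx" (3x3 intrinsics, pixels), "D" ([k1, k2, p1, p2, k3] as OpenCV has them; the pictures are not rectified), "eye" and "rotation" of the camera in the world. Camera axes: x right, y down, z forward; pixel columns grow to the right and rows downward; lengths in m; the calibration is good to about 2 mm. A picture is of the moment at which its call begins. There is no depth.
- job_done(): hands the job in; it is judged then, once.
The state is a dict: "clock": time; "qpos": joint angles; "joint_velocities": joint speeds; "tau": joint torques, N m; "eef_pos": TCP position; "ee_rot": TCP orientation; "force": force on the tool from outside, world axes, zero at the start; "moment": the same for the moment, N m; "gripper_width": finger opening in m; "grasp_force": force on a finger pad.
Only numpy, scipy, OpenCV 4.12 (cv2) and the standard library are available. Lean on these libraries where they do the work, as an engineer would, in place of code of your own. Each camera call takes 0.05 s, during which the arm holds its last target. There are 200 camera calls.

## Working session

There is one attempt and no reset: what is moved stays moved. The work goes in short steps, Python scripts to look and compute and a tool call to move; the robot and the scene stay as the last step left them, time stands still between calls to the robot, and variables do not carry over. Pictures are saved under pics/ and viewed, at most 10 in all, crops included, and the job is handed in when it is done.

Besides the shell and the picture viewer there is one more tool, called in YAML: its name, and indented under it one key for each argument. carry_out: Moves the arm, as the interface text tells. Its arguments: {"type":"object","properties":{"motion":{"type":"array"},"squeeze":{"type":"number"}},"required":["motion"]}

```bash
mkdir -p pics; cat > h.py <<'E'
import numpy as np, cv2
from workcell import sense, capture
def ray(c,uv):
    p=cv2.undistortPoints(np.array(uv,float).reshape(-1,1,2),np.array(c["mtx"]),np.array(c["D"])).reshape(-1,2)
    return np.c_[p,np.ones(len(p))]@np.array(c["rotation"]).T
def plane(c,uv,z):
    d=ray(c,uv); e=np.array(c["eye"]); return e+d*((z-e[2])/d[:,2])[:,None]
def orange(c):
    h=cv2.cvtColor(c["pixels"],cv2.COLOR_RGB2HSV)
    m=cv2.inRange(h,(5,130,90),(20,255,255))
    n,l,s,ce=cv2.connectedComponentsWithStats(m)
    return [(s[i],ce[i]) for i in range(1,n) if s[i][4]>60]
E
python3 - <<'E'
from h import *
s=sense(); print(s)
for n in("top","side"):
    c=capture(n); cv2.imwrite(f"pics/{n}0.png",c["pixels"][:,:,::-1])
    print(n,c["eye"],np.round(c["rotation"],2).tolist())
    for st,ce in orange(c): print(st,ce,plane(c,[ce],.076).round(4))
E
```

```text
{'clock': 0.0, 'qpos': array([-1.24796917e+00,  3.20300117e-01,  1.56566417e+00, -3.76322733e-05,
        1.25742208e+00, -2.00044316e-02]), 'joint_velocities': array([ 5.90118673e-04, -5.63121949e-04,  7.99856355e-04,  1.15429277e-03,
       -4.24593248e-04, -4.98453032e-05]), 'tau': array([-6.01507036e-04, -4.12456083e+01, -2.31970614e+01,  7.27649429e-02,
        4.57339932e-02, -1.36368026e-04]), 'eef_pos': array([ 0.19311471, -0.54106049,  0.21312135]), 'ee_rot': array([-8.83896844e-04,  9.85342863e-01,  1.70583226e-01, -1.52965865e-04]), 'force': array([ 0.28600044,  0.45176146, -0.09763141]), 'moment': array([-0.04108789,  0.01148429, -0.01653107]), 'grasp_force': 0.0, 'gripper_width': 0.09106318667497812}
top [0.52867996 0.04164651 0.90433564] [0.04, -0.7, 0.71, -0.03]Traceback (most recent call last):
  File "<stdin>", line 6, in <module>
  File "h.py", line 7, in plane
    d=ray(c,uv); e=np.array(c["eye"]); return e+d*((z-e[2])/d[:,2])[:,None]
  File "h.py", line 5, in ray
    return np.c_[p,np.ones(len(p))]@np.array(c["rotation"]).T
           ~~~~~~~~~~~~~~~~~~~~~~~~^~~~~~~~~~~~~~~~~~~~~~~~~~
ValueError: matmul: Input operand 1 has a mismatch in its core dimension 0, with gufunc signature (n?,k),(k,m?)->(n?,m?) (size 4 is different from 3)
```

The camera rotation is a quaternion, so I'll convert it first.

```bash
sed -i 's/np.array(c\["rotation"\]).T/R.from_quat(c["rotation"],scalar_first=True).as_matrix().T/; 1a from scipy.spatial.transform import Rotation as R' h.py
python3 - <<'E'
from h import *
for n in("top","side"):
    c=capture(n); cv2.imwrite(f"pics/{n}0.png",c["pixels"][:,:,::-1])
    print(n,c["eye"],np.round(R.from_quat(c["rotation"],scalar_first=True).as_matrix(),2).tolist())
    for st,ce in orange(c): print(st,ce,plane(c,[ce],.076).round(4))
E
```

```text
top [0.52867996 0.04164651 0.90433564] [[-0.01, -0.99, 0.1], [-1.0, 0.02, 0.01], [-0.01, -0.1, -0.99]]
[   8  169  106   66 2927] [ 62.78715408 206.10420225] [[0.6072 0.5862 0.076 ]]
[263 219  13  12 149] [268.79865772 224.45637584] [[0.5637 0.1553 0.076 ]]
[290 219  12  13 156] [295.5 225. ] [[0.5618 0.1013 0.076 ]]
[316 220  13  12 152] [322.15789474 225.55263158] [[0.5599 0.0475 0.076 ]]
[343 220  13  12 149] [348.71812081 225.55033557] [[ 0.5591 -0.006   0.076 ]]
side [ 0.55873349 -0.8275638   0.71438614] [[1.0, 0.0, 0.03], [-0.02, -0.58, 0.81], [0.02, -0.81, -0.58]]
[ 309   87   47   46 1122] [331.04010695 113.14171123] [[0.6164 0.4753 0.076 ]]
[307 173  12  11 115] [312.7826087  178.15652174] [[0.5637 0.1414 0.076 ]]
[307 186  12  12 124] [312.46774194 191.00806452] [[0.5629 0.0898 0.076 ]]
[306 202  13  10 119] [312.05042017 206.4789916 ] [[0.5618 0.0324 0.076 ]]
[305 215  13  13 149] [311.29530201 221.32214765] [[ 0.5602 -0.0183  0.076 ]]
```

View pics/top0.png

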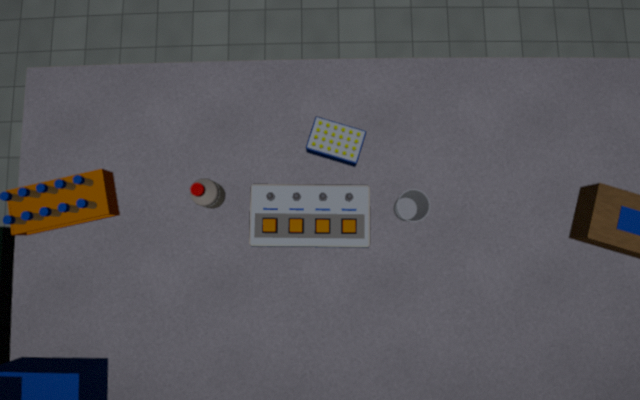

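View pics/side0.png

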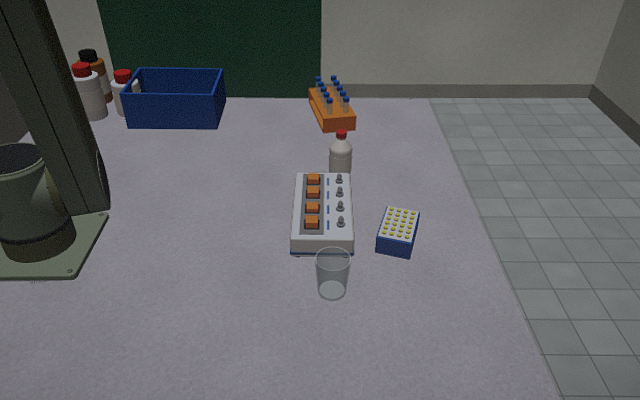

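Top view: the keys sit at row ~225, columns 269, 295, 322 and 349. They measure 54 mm apart, as specified, and the controller yaw is about -1.6°. The bottle is at (205,192), the beaker at (410,206) and the tip box at (336,141). In the side view the keys are at column ~312, rows 178 to 221, with the surroundings clear. Next I align the tool and move over key 1.

carry_out:
  motion:
    - {"grip": 1,"xyz": [0,0,0],"angular": [0,0,7.1]}
    - {"grip": 1,"xyz": [0,0,0],"angular": [0,0,7.1]}
    - {"grip": 1,"xyz": [0,0,0],"angular": [0,0,7]}
    - {"grip": 1,"xyz": [17.5,-35,0],"angular": [0,0,0]}
    - {"grip": 1,"xyz": [17.5,-35,0],"angular": [0,0,0]}
    - {"grip": 1,"xyz": [17.5,-35,0],"angular": [0,0,0]}
    - {"grip": 1,"xyz": [17.5,-35,0],"angular": [0,0,0]}
    - {"grip": 1,"xyz": [17.5,-35,0],"angular": [0,0,0]}
    - {"grip": 1,"xyz": [17.5,-35,0],"angular": [0,0,0]}
    - {"grip": 1,"xyz": [17.5,-35,0],"angular": [0,0,0]}
    - {"grip": 1,"xyz": [17.5,-35,0],"angular": [0,0,0]}
    - {"grip": 1,"xyz": [0,0,0],"angular": [0,0,0]}
  squeeze: 10

```text
clock: 1.15
eef_pos: [0.3427, -0.26, 0.2139]
ee_rot: [-0.002, 1.0, -0.01, 0.0]
force: [0.2, -0.1, -0.1]
gripper_width: 0.014
grasp_force: 0.0
```

carry_out:
  motion:
    - {"grip": 1,"xyz": [19,-37,0],"angular": [0,0,0]}
    - {"grip": 1,"xyz": [19,-37,0],"angular": [0,0,0]}
    - {"grip": 1,"xyz": [19,-37,0],"angular": [0,0,0]}
    - {"grip": 1,"xyz": [19,-37,0],"angular": [0,0,0]}
    - {"grip": 1,"xyz": [19,-37,0],"angular": [0,0,0]}
    - {"grip": 1,"xyz": [19,-37,0],"angular": [0,0,0]}
    - {"grip": 1,"xyz": [19,-37,0],"angular": [0,0,0]}
    - {"grip": 1,"xyz": [19,-37,0],"angular": [0,0,0]}
    - {"grip": 1,"xyz": [19,-37,0],"angular": [0,0,0]}
    - {"grip": 1,"xyz": [19,-37,0],"angular": [0,0,0]}
    - {"grip": 1,"xyz": [19,-37,0],"angular": [0,0,0]}
    - {"grip": 1,"xyz": [0,0,0],"angular": [0,0,0]}

```text
clock: 2.15
eef_pos: [0.564, 0.1414, 0.2129]
ee_rot: [-0.002, 1.0, -0.011, 0.001]
force: [0.0, 0.4, -0.5]
gripper_width: 0.0003
grasp_force: 0.0
```

carry_out:
  motion:
    - {"grip": 1,"xyz": [0,-14,20],"angular": [0,0,0]}
    - {"grip": 1,"xyz": [0,0,35],"angular": [0,0,0]}
    - {"grip": 1,"xyz": [0,0,35],"angular": [0,0,0]}
    - {"grip": 1,"xyz": [0,0,25],"angular": [0,0,0]}
    - {"grip": 1,"xyz": [0,0,0],"angular": [0,0,0]}
    - {"grip": 1,"xyz": [0,0,0],"angular": [0,0,0]}

```text
clock: 2.65
eef_pos: [0.5605, 0.1488, 0.098]
ee_rot: [0.001, 1.0, -0.014, -0.002]
force: [-0.5, -0.3, 1.3]
gripper_width: 0.0003
grasp_force: 0.0
```

```bash
python3 - <<'E'
from h import *
c=capture("side"); cv2.imwrite("pics/s1.png",cv2.resize(c["pixels"][140:280,230:420,::-1],None,fx=4,fy=4))
t=capture("top"); cv2.imwrite("pics/t1.png",cv2.resize(t["pixels"][170:270,220:390,::-1],None,fx=4,fy=4))
s=sense(); print(s["eef_pos"],s["force"],R.from_quat(s["ee_rot"],scalar_first=True).as_matrix().round(3))
E
```

```text
[0.56265061 0.14952914 0.10073467] [1.16944706 0.61290203 0.6256222 ] [[ 1.    -0.028  0.003]
 [-0.028 -1.     0.001]
 [ 0.003 -0.001 -1.   ]]
```

View pics/s1.png

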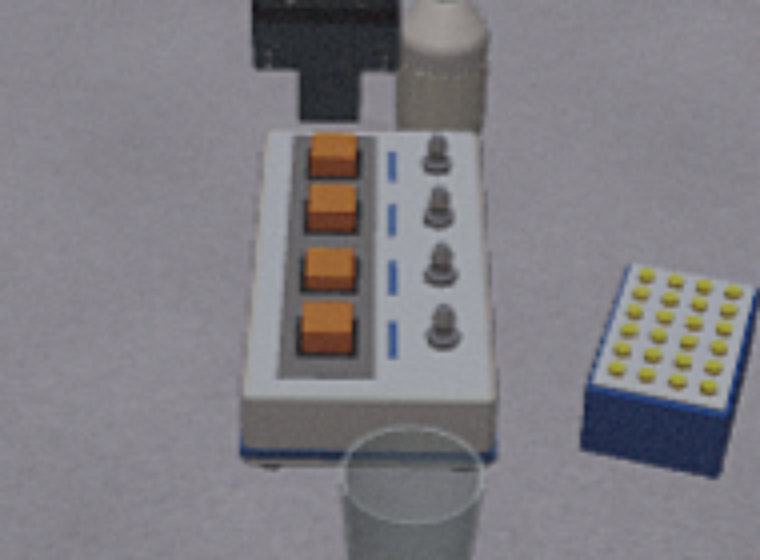

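The side crop shows the fingertip above key 1 at about (330,120). Key 3 at (330,270) shows a shorter front face than the others, so it is probably the latched one. I'll shift a little toward the key centre and average the pose, since single readings are noisy.

carry_out:
  motion:
    - {"grip": 1,"xyz": [1.5,-5,8],"angular": [0,0,0]}
    - {"grip": 1,"xyz": [0,0,0],"angular": [0,0,0]}
    - {"grip": 1,"xyz": [0,0,0],"angular": [0,0,0]}

```text
clock: 3.0
eef_pos: [0.5632, 0.1549, 0.0916]
ee_rot: [-0.0, 1.0, -0.013, 0.001]
force: [0.6, 0.0, 0.0]
gripper_width: 0.0004
grasp_force: 0.0
```

```bash
cat >> h.py <<'E'
def avg(n=10):
    P=[];F=[]
    for _ in range(n):
        capture("top"); s=sense(); P.append(s["eef_pos"]); F.append(s["force"])
    print("pos",np.mean(P,0).round(4),"sd",np.std(P,0).round(4),"F",np.mean(F,0).round(2),"sd",np.std(F,0).round(2))
E
python3 -c "from h import *; avg(12)"
```

```text
pos [0.563  0.1547 0.0912] sd [0.0001 0.0001 0.0002] F [-0.19 -0.32  0.08] sd [0.26 0.46 0.53]
```

carry_out:
  motion:
    - {"grip": 1,"xyz": [0,0,8],"angular": [0,0,0]}
    - {"grip": 1,"xyz": [0,0,5],"angular": [0,0,0]}
    - {"grip": 1,"xyz": [0,0,2.5],"angular": [0,0,0]}
    - {"grip": 1,"xyz": [0,0,2],"angular": [0,0,0]}
    - {"grip": 1,"xyz": [0,0,0],"angular": [0,0,0]}
    - {"grip": 1,"xyz": [0,0,0],"angular": [0,0,0]}
    - {"grip": 1,"xyz": [0,0,0],"angular": [0,0,0]}

```text
clock: 4.18
eef_pos: [0.5625, 0.1545, 0.0737]
ee_rot: [0.0, 1.0, -0.014, -0.0]
force: [-1.6, -0.5, 3.4]
gripper_width: 0.0006
grasp_force: 2.2
```

```bash
python3 -c "from h import *; avg(8)"
```

```text
pos [0.5625 0.1545 0.0735] sd [0.     0.     0.0001] F [-2.33 -0.69  4.81] sd [0.44 0.36 0.55]
```

Key 1 gives 4.8 N at 2.5 mm, so it is up. Next is key 2.

carry_out:
  motion:
    - {"grip": 1,"xyz": [0,0,-17.5],"angular": [0,0,0]}
    - {"grip": 1,"xyz": [0,18,0],"angular": [0,0,0]}
    - {"grip": 1,"xyz": [0,18,0],"angular": [0,0,0]}
    - {"grip": 1,"xyz": [0,17.5,0],"angular": [0,0,0]}
    - {"grip": 1,"xyz": [0,0,0],"angular": [0,0,0]}
    - {"grip": 1,"xyz": [0,0,8],"angular": [0,0,0]}
    - {"grip": 1,"xyz": [0,0,5],"angular": [0,0,0]}
    - {"grip": 1,"xyz": [0,0,2.5],"angular": [0,0,0]}
    - {"grip": 1,"xyz": [0,0,2],"angular": [0,0,0]}
    - {"grip": 1,"xyz": [0,0,0],"angular": [0,0,0]}
    - {"grip": 1,"xyz": [0,0,0],"angular": [0,0,0]}
    - {"grip": 1,"xyz": [0,0,0],"angular": [0,0,0]}

```text
clock: 5.58
eef_pos: [0.5614, 0.1017, 0.0738]
ee_rot: [-0.0, 1.0, -0.013, 0.0]
force: [-0.4, 0.2, 3.7]
gripper_width: 0.0007
grasp_force: 2.1
```

```bash
python3 -c "from h import *; avg(8)"
```

```text
pos [0.5614 0.1016 0.0737] sd [0.     0.     0.0001] F [-1.23  1.53  4.23] sd [0.28 0.76 0.67]
```

Key 2 is up too: 4.2 N at about 2.3 mm. Now key 3.

carry_out:
  motion:
    - {"grip": 1,"xyz": [0,0,-17.5],"angular": [0,0,0]}
    - {"grip": 1,"xyz": [0,18,0],"angular": [0,0,0]}
    - {"grip": 1,"xyz": [0,18,0],"angular": [0,0,0]}
    - {"grip": 1,"xyz": [0,18,0],"angular": [0,0,0]}
    - {"grip": 1,"xyz": [0,0,0],"angular": [0,0,0]}
    - {"grip": 1,"xyz": [0,0,8],"angular": [0,0,0]}
    - {"grip": 1,"xyz": [0,0,5],"angular": [0,0,0]}
    - {"grip": 1,"xyz": [0,0,2.5],"angular": [0,0,0]}
    - {"grip": 1,"xyz": [0,0,2],"angular": [0,0,0]}
    - {"grip": 1,"xyz": [0,0,0],"angular": [0,0,0]}
    - {"grip": 1,"xyz": [0,0,0],"angular": [0,0,0]}
    - {"grip": 1,"xyz": [0,0,0],"angular": [0,0,0]}

```text
clock: 6.98
eef_pos: [0.5601, 0.0475, 0.0735]
ee_rot: [0.0, 1.0, -0.013, 0.0]
force: [-0.0, -0.1, 0.9]
gripper_width: 0.0002
grasp_force: 0.0
```

```bash
python3 -c "from h import *; avg(8)"
```

```text
pos [0.5601 0.0472 0.0736] sd [0.0001 0.0001 0.    ] F [-0.08  0.26 -0.26] sd [0.43 0.48 0.52]
```

There is no contact at 73.6 mm, so key 3 is standing low. I'll feel for it gently.

carry_out:
  motion:
    - {"grip": 1,"xyz": [0,0,1.5],"angular": [0,0,0]}
    - {"grip": 1,"xyz": [0,0,1.2],"angular": [0,0,0]}
    - {"grip": 1,"xyz": [0,0,0],"angular": [0,0,0]}
    - {"grip": 1,"xyz": [0,0,0],"angular": [0,0,0]}

```text
clock: 7.72
eef_pos: [0.5601, 0.0471, 0.071]
ee_rot: [0.0, 1.0, -0.014, 0.0]
force: [-0.4, -0.1, 3.1]
gripper_width: 0.0005
grasp_force: 1.6
```

```bash
python3 -c "from h import *; avg(6)"
```

```text
pos [0.5601 0.0472 0.071 ] sd [0. 0. 0.] F [-0.77 -0.36  3.65] sd [0.44 0.31 0.65]
```

Contact comes at exactly 71 mm with 3.7 N, so key 3 is the latched one. Key 4 still needs its tap.

carry_out:
  motion:
    - {"grip": 1,"xyz": [0,0,-20.2],"angular": [0,0,0]}
    - {"grip": 1,"xyz": [0,18,0],"angular": [0,0,0]}
    - {"grip": 1,"xyz": [0,18,0],"angular": [0,0,0]}
    - {"grip": 1,"xyz": [0,17.5,0],"angular": [0,0,0]}
    - {"grip": 1,"xyz": [0,0,0],"angular": [0,0,0]}
    - {"grip": 1,"xyz": [0,0,8],"angular": [0,0,0]}
    - {"grip": 1,"xyz": [0,0,5],"angular": [0,0,0]}
    - {"grip": 1,"xyz": [0,0,2.5],"angular": [0,0,0]}
    - {"grip": 1,"xyz": [0,0,2],"angular": [0,0,0]}
    - {"grip": 1,"xyz": [0,0,0],"angular": [0,0,0]}
    - {"grip": 1,"xyz": [0,0,0],"angular": [0,0,0]}
    - {"grip": 1,"xyz": [0,0,0],"angular": [0,0,0]}

```text
clock: 9.02
eef_pos: [0.558, -0.0058, 0.0736]
ee_rot: [-0.0, 1.0, -0.013, -0.0]
force: [-1.8, 1.2, 4.3]
gripper_width: 0.0002
grasp_force: 2.2
```

```bash
python3 -c "from h import *; avg(8)"
```

```text
pos [ 0.5582 -0.0059  0.0735] sd [0.0002 0.0001 0.    ] F [-2.72  1.92  4.36] sd [0.49 0.66 0.5 ]
```

Key 4 is up. Back to key 3 to press it to the bottom at about 66 mm and lift away.

carry_out:
  motion:
    - {"grip": 1,"xyz": [0,0,-17.5],"angular": [0,0,0]}
    - {"grip": 1,"xyz": [0,-18,0],"angular": [0,0,0]}
    - {"grip": 1,"xyz": [0,-18,0],"angular": [0,0,0]}
    - {"grip": 1,"xyz": [0,-17.5,0],"angular": [0,0,0]}
    - {"grip": 1,"xyz": [0,0,0],"angular": [0,0,0]}
    - {"grip": 1,"xyz": [0,0,15],"angular": [0,0,0]}
    - {"grip": 1,"xyz": [0,0,5],"angular": [0,0,0]}
    - {"grip": 1,"xyz": [0,0,3],"angular": [0,0,0]}
    - {"grip": 1,"xyz": [0,0,2.5],"angular": [0,0,0]}
    - {"grip": 1,"xyz": [0,0,1],"angular": [0,0,0]}
    - {"grip": 1,"xyz": [0,0,0],"angular": [0,0,0]}
    - {"grip": 1,"xyz": [0,0,0],"angular": [0,0,0]}

```text
clock: 10.42
eef_pos: [0.5602, 0.0468, 0.0662]
ee_rot: [-0.0, 1.0, -0.014, 0.001]
force: [-3.9, 1.3, 14.1]
gripper_width: 0.0003
grasp_force: 6.3
```

Key 3 bottomed at 66.2 mm with 14 N, so I let go and lift clear.

carry_out:
  motion:
    - {"grip": 1,"xyz": [0,0,-4],"angular": [0,0,0]}
    - {"grip": 1,"xyz": [0,0,-10],"angular": [0,0,0]}
    - {"grip": 1,"xyz": [0,0,-30],"angular": [0,0,0]}
    - {"grip": 1,"xyz": [0,0,-35],"angular": [0,0,0]}
    - {"grip": 1,"xyz": [-30,0,-20],"angular": [0,0,0]}
    - {"grip": 1,"xyz": [-40,0,0],"angular": [0,0,0]}
    - {"grip": 1,"xyz": [-40,0,0],"angular": [0,0,0]}
    - {"grip": 1,"xyz": [-40,0,0],"angular": [0,0,0]}
    - {"grip": 1,"xyz": [0,0,0],"angular": [0,0,0]}
    - {"grip": 1,"xyz": [0,0,0],"angular": [0,0,0]}
    - {"grip": 1,"xyz": [0,0,0],"angular": [0,0,0]}

```text
clock: 11.33
eef_pos: [0.4111, 0.0509, 0.164]
ee_rot: [0.0, 1.0, -0.014, 0.001]
force: [0.2, -0.2, -0.6]
gripper_width: 0.0005
grasp_force: 0.0
```

```bash
python3 - <<'E'
from h import *
avg(3)
c=capture("side"); cv2.imwrite("pics/s2.png",cv2.resize(c["pixels"][140:280,230:420,::-1],None,fx=4,fy=4))
for st,ce in orange(c): print(st,ce)
E
```

```text
pos [0.4117 0.051  0.1637] sd [0.0001 0.     0.0001] F [ 0.26  0.4  -0.41] sd [0.25 0.64 0.08]
[ 309   87   47   46 1132] [331.07773852 113.11925795]
[307 173  12  11 116] [312.82758621 178.17241379]
[307 186  12  12 126] [312.41269841 191.06349206]
[306 200  13  12 135] [311.97777778 205.57037037]
[305 215  13  13 151] [311.35099338 221.31788079]
```

View pics/s2.png

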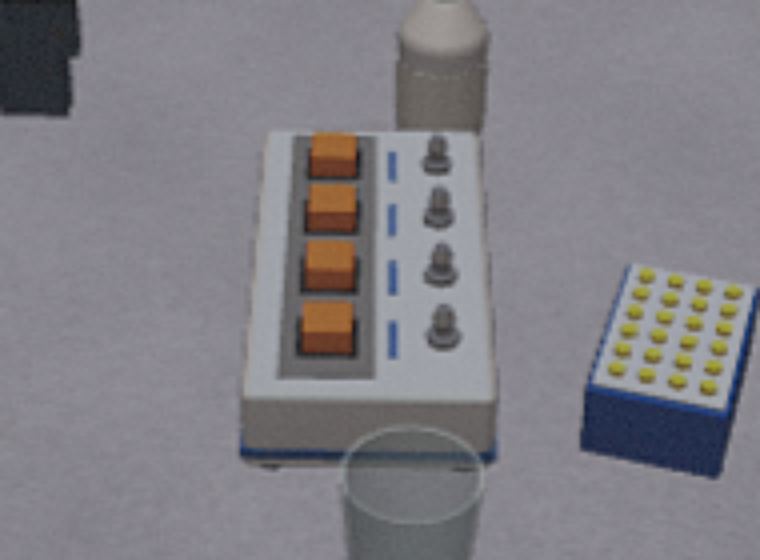

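Key 3 at crop (330,265) now stands as tall as the others: its mask height went from 10 to 12 px. The bottle, beaker and tip box have not moved.

```bash
python3 -c "from workcell import job_done; print(job_done())"
```

```text
the job is handed in; nothing more can be done
None
```

Key 3 (third from the left) was the latched one; after tapping all four keys in order I pressed it to the bottom and it sprang up, so all four looked up in the last picture with the bottle, beaker and tip box undisturbed, and the job is handed in (no verdict was returned).

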